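Find the stamped job crate and push it to the dispatch line

ROBOT

A 7-joint arm with a two-finger parallel gripper is mounted at the origin on the work surface. World frame = base frame: x ahead of the robot, y to its left, z up, the work surface at z = 0. Lengths are in m, angles in rad, forces in N, time in s.
With the tool pointing down it reaches from about 0.425 to 0.925 m from the base axis. Payload 6.8 kg.
Tool frame: the origin (TCP) lies midway between the tips of the shut fingers; the grasp point (between the pads) lies 19 mm behind it; x points along the fingers, y is the direction in which the jaws open and shut, and the axes are right-handed (so a half turn about x gives the same grasp; the last joint's range is limited). The gripper opens to 85 mm and grips with 20 to 120 N. Pads are 22 mm wide; open, the fingers measure 114 mm over their backs; the gripper's body (76 mm by 85 mm) begins 54 mm behind the grasp point. The pads swing forward as they close: fully open they stand 13 mm farther back than shut.
Start: joints at [1.22, 0.477, 0.022, 1.555, -0.011, 1.109, -0.083], TCP at [0.162, -0.655, 0.231] pointing down, gripper open.
Joint ranges: [-2.96, 2.96], [-0.34, 2.1], [-1.41, 1.46], [0.24, 2.44], [-1.37, 4.51], [0.17, 1.92], [-2.96, 2.96]. Speed limits (rad/s): [2.39, 2.39, 3.14, 3.14, 3.14, 3.14, 3.14].

INTERFACE

Orientations are given as a rotation vector (axis times angle).
In Python, from bench import r, viewer, nets gives the robot as it stands.
- The arm moves only by the shell command python3 -m pendant 'ROWS' [FORCE]. ROWS is JSON, one flat list of numbers, 5 for each row, row after row: the finger opening in mm, from 0 to 85.4, then the shift along the tool's x, y, z in mm, then the turn about the tool's x in rad. A call has 1 to 20 rows; each row shifts and turns the commanded pose from where the row before left it, along the tool's axes as they then stand; what a row does not reach is not made up. A row lasts 1/8 s, in which the tool goes at most 62.5 mm and 10.7 degrees, less where a joint would pass 70% of its speed; a pose out of reach is approached as far as the arm can. A call with a gripper value outside its range is refused whole. The fingers move at their own pace and stop on an object; FORCE is the grip in N (left out, the last holds). Time passes only in rows, so rows that do not move let the fingers close. It gives the time, the measured TCP pose, the force and the opening at its end, in the units of the state.
- r.get_obs(): the state, without advancing time (a new reading comes with each control period).
- viewer.grab_frame(name): name is "side" or "top"; returns (picture, depth): 384x512x3 uint8, red, green, blue; 384x512 float32, m along the optical axis (not along the pixel's ray), 0 where there is no reading.
- viewer.calibration(name): a dict with "mtx" (3x3 intrinsics, pixels), "world_to_cam" (4x4, takes a point from world to camera coordinates). Camera axes: x right, y up, looking along -z (the intrinsics and any distortion apply to the point x, -y, -z); pixel columns grow to the right and rows downward; lengths in m; the calibration is good to about 2 mm. A picture is of the moment at which its call begins. calibration takes no time and is no camera call.
- r.hand_in(): hands the job in, once; it reports no verdict.
Trained networks look in the newest picture that a camera, given by its name, has taken for a name from the list of things; names that differ only in an ending like _2 or _b are one class to them, and where a whole thing is asked for, a point or a joint stands for the part that bears it (a point fixed in the world has none). Each returns a list of dicts, best first, with "score" (0 to 1); they miss things now and then, are a little off and sometimes report something else, mostly with a low value. They report only what shows in the picture. A call takes as long as a camera call. They do not tell look-alikes from the thing itself.
- nets.look_for(name, camera): "location" ([x, y, z] in m, in world coordinates, good to about 4 mm: the middle of the surface that is visible of it).
- nets.silhouettes(name, camera): "mask" (384x512 bool, what is visible of it).
The state is a dict: "clock": time; "joints": joint angles; "qvel": joint speeds; "tau": joint torques, N m; "tcp_pos": TCP position; "orientation": TCP orientation; "contact_force": force on the tool from outside, world axes, zero at the start; "moment": the same for the moment, N m; "grip_width": finger opening in m.
Only numpy, scipy, OpenCV 4.12 (cv2) and the standard library are available. Lean on these libraries where they do the work, as an engineer would, in place of code of your own. Each camera call takes 0.05 s, during which the arm holds its last target. There are 200 camera calls.

TASK

One of the two wooden crates is stamped underneath: tip the crate on your left over towards you until it lies on its near side and its underside can be seen from across the bench, stand it back up, then do the same with the crate on your right. When you have seen both, push the stamped crate away from you along the bench until it stands upright with its middle over the steel dispatch line, and leave the bare one upright about where it was. Use only fingertips or the outside of the fingers, do not pinch, lift or carry anything, and leave the other things on the bench alone.

Things in the scene. Friction and masses are not known exactly. Their poses are not given: they have to be found in the camera images.
- crate_stamped: the stamped one of two look-alike open-topped wooden crates, one on the left (y > 0), one on the right (y < 0). 70 mm (x) by 120 (y); near board 100 high, other walls 60; all 6 thick; inner floor 15 above the bench; 0.36 to 0.6 kg, centre of mass 18 mm up. Origin: centre of its underside; x away from the robot, z up into the crate. Stamp: a dark 56 mm ring with a cross, in the middle of the underside.
- crate_plain: the other crate, alike in size, weight and axes, with a bare underside. Pulled towards the robot near the top of its near board (2 to 4 N, on its inner face) either crate turns about its near bottom edge, falls by itself past about 60 degrees and lies on that board, open top to the robot, underside facing away. Pushed away at the rim of the far wall (then 64 to 70 mm up) it turns back about the same edge and drops upright.
- dispatch_line: the dispatch line: a flat dark steel strip let into the white bench top beyond the crates, 24 mm wide (x) and 560 mm long (y), under 2 mm high, things slide over it freely. Origin: its middle; y runs along the strip, x across it, away from the robot.
- jar: bystander: closed green glass jar standing between the two crates, 42 mm across, 60 mm high; origin at the centre of its foot.
- ring_sizer: bystander: upright tapered steel ring sizer near the left end of the line, foot 44 mm across, 75 mm high; origin at the centre of its foot.
- bench_block: bystander: steel bench block on the robot's side, in the middle, 50 x 50 x 30 mm; origin at the centre of its underside.
- crucible: bystander: small white ceramic bowl beyond the line, 60 mm across, 35 mm high; origin at the centre of its foot.
- bench_brush: bystander: brush, 170 mm long, lying to the left of the left crate; origin under its middle.
- hammer: bystander: hammer, 220 mm long, lying to the right of the right crate; origin under its middle.
- solder_reel: bystander: brass reel lying flat near the right end of the line, 56 mm across, 20 mm high; origin at the centre of its underside.
Not all that is in view belongs to the job. Leave any yellow look-alike of the crate_plain alone.

How it is judged:
By the outcome, as a careful person would: the job done as asked, in the order asked, and still so for the second after the job is handed in, with the robot touching nothing.
It also fails if it takes over 72 s, if anything falls off the work surface, if the arm or the gripper's body presses on something with over 40 N, if the wrist force passes 120 N, or if a joint passes its speed limit or range.

## Working session

There is one attempt and no reset: what is moved stays moved. The work goes in short steps, Python scripts to look and compute and a shell command to move; the robot and the scene stay as the last step left them, time stands still between calls to the robot, and variables do not carry over. Pictures are saved under pics/ and viewed, about 8 in all and at most 12, crops included, and the job is handed in when it is done.

```bash
mkdir -p pics; ls; cat > h.py <<'E'
from bench import r, viewer, nets
import numpy as np, cv2
from scipy.spatial.transform import Rotation as R
def save(im,n): cv2.imwrite('pics/'+n+'.png',im[:,:,::-1])
def unproj(cam,depth):
    c=viewer.calibration(cam);K=c['mtx'];T=np.linalg.inv(c['world_to_cam'])
    v,u=np.mgrid[:384,:512]
    x=(u-K[0,2])/K[0,0]*depth;y=(v-K[1,2])/K[1,1]*depth
    P=np.stack([x,-y,-depth,np.ones_like(x)],-1)@T.T
    P=P[...,:3];P[depth==0]=np.nan
    return P
def st():
    o=r.get_obs();M=R.from_rotvec(o['orientation']).as_matrix()
    print(o['clock'],'tcp',np.round(o['tcp_pos'],4),'F',np.round(o['contact_force'],1),'w',round(o['grip_width'],4));print(np.round(M,3))
    return o,M
E
python3 - <<'E'
from h import *
o,M=st();print(o['orientation'])
ims=[]
for c in('side','top'):
    p,d=viewer.grab_frame(c);np.savez('/tmp/%s0.npz'%c,p=p,d=d);save(p,c+'0')
    C=viewer.calibration(c);print(c,C.keys(),C['mtx'].round(1).tolist(),np.linalg.inv(C['world_to_cam']).round(3).tolist())
    for n in ('crate_stamped','dispatch_line','jar','bench_block','ring_sizer','crucible','bench_brush','hammer','solder_reel'):
        print(c,n,[(np.round(x['location'],3).tolist(),round(x['score'],2)) for x in nets.look_for(n,c)])
E
```

```text
pics
0.0 tcp [ 0.1621 -0.6546  0.2303] F [0.4 1.4 0.1] w 0.0853
[[-0.001  0.24  -0.971]
 [ 0.002 -0.971 -0.24 ]
 [-1.    -0.002  0.   ]]
[ 2.09280771  0.25735066 -2.09359037]
side dict_keys(['mtx', 'world_to_cam']) [[459.7, 0.0, 254.3], [0.0, 459.7, 186.8], [0.0, 0.0, 1.0]] [[-0.985, 0.065, -0.161, 0.302], [-0.173, -0.47, 0.866, 0.933], [-0.019, 0.88, 0.474, 0.569], [0.0, 0.0, 0.0, 1.0]]
side crate_stamped [([0.551, 0.192, 0.046], 0.64)]
side dispatch_line [([0.707, 0.074, 0.002], 0.55)]
side jar [([0.552, 0.192, 0.044], 0.68), ([0.568, 0.017, 0.056], 0.66)]
side bench_block [([0.472, -0.372, 0.024], 0.56)]
side ring_sizer [([0.674, 0.341, 0.022], 0.78)]
side crucible [([0.781, -0.013, 0.031], 0.78)]
side bench_brush [([0.537, 0.403, 0.019], 0.66)]
side hammer [([0.474, -0.37, 0.023], 0.98)]
side solder_reel [([0.668, -0.342, 0.017], 0.6)]
top dict_keys(['mtx', 'world_to_cam']) [[371.8, 0.0, 258.9], [0.0, 371.8, 188.9], [0.0, 0.0, 1.0]] [[0.008, 0.982, -0.189, 0.328], [-1.0, 0.011, 0.017, 0.017], [0.019, 0.189, 0.982, 0.899], [0.0, 0.0, 0.0, 1.0]]
top crate_stamped [([0.571, 0.162, 0.037], 0.59), ([0.789, -0.004, 0.024], 0.5)]
top dispatch_line [([0.706, 0.006, -0.001], 0.68)]
top jar [([0.566, 0.007, 0.058], 0.71)]
top bench_block [([0.45, -0.003, 0.032], 0.64)]
top ring_sizer [([0.672, 0.33, 0.014], 0.85)]
top crucible [([0.791, -0.007, 0.023], 0.88)]
top bench_brush [([0.539, 0.391, 0.019], 0.66)]
top hammer [([0.5, -0.382, 0.023], 0.55), ([0.669, -0.352, 0.021], 0.45)]
top solder_reel [([0.67, -0.355, 0.019], 0.57)]
```

View pics/side0.png

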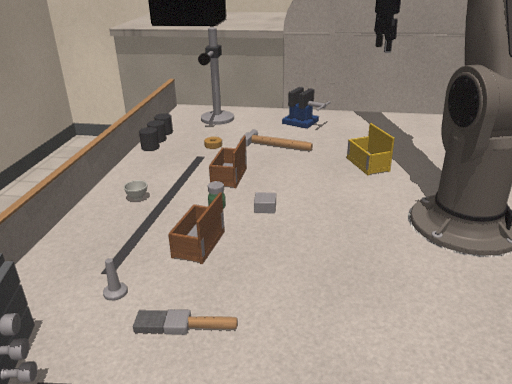

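View pics/top0.png

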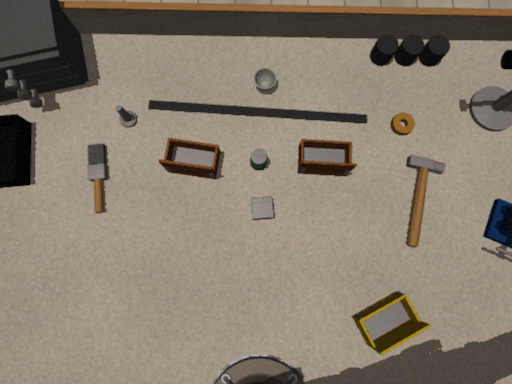

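The views show the left crate at top px (191,158), the right crate at (326,157) and the line at (257,112). Things it could be taken for: the yellow crate at top px (392,322), which is not ours. The brown ones match the description. Next I fit the crate poses.

```bash
cat >> h.py <<'E'
def crate(P,x0,x1,y0,y1,zmin=.012):
    m=(P[...,0]>x0)&(P[...,0]<x1)&(P[...,1]>y0)&(P[...,1]<y1)&(P[...,2]>zmin)
    q=P[m]; return q
def show(P,lo):
    # upright fit: rim points 60 mm; report boxes
    q=crate(P,*lo)
    rim=q[(q[:,2]>.05)&(q[:,2]<.07)]; top=q[q[:,2]>.085]
    for n,s in(('all',q),('rim60',rim),('top',top)):
        if len(s)<5: print(n,len(s));continue
        (c,sz,a)=cv2.minAreaRect((s[:,:2]*1000).astype(np.float32))
        print(n,len(s),'c',np.round(c,1),'size',np.round(sz,1),'ang',round(a,1),'z',s[:,2].min().round(3),s[:,2].max().round(3))
E
python3 - <<'E'
from h import *
for c in('top','side'):
    f=np.load('/tmp/%s0.npz'%c);P=unproj(c,f['d']);print(c)
    print('L');show(P,(.44,.66,.07,.28));print('R');show(P,(.44,.66,-.28,-.07))
f=np.load('/tmp/top0.npz');P=unproj('top',f['d']);p=f['p'].astype(int)
m=(p.max(2)<75)&(P[...,0]>.66)&(P[...,0]<.76)&(abs(P[...,1])<.29)&(abs(P[...,2])<.012)
q=P[m];k=np.polyfit(q[:,1],q[:,0],1);print('line x=a*y+b',k,len(q),q[:,1].min(),q[:,1].max());print(cv2.minAreaRect((q[:,:2]*1000).astype(np.float32)))
im=cv2.resize(f['p'][120:190,140:380],None,fx=3,fy=3,interpolation=cv2.INTER_CUBIC);save(im,'crop1')
E
```

```text
top
L
all 1777 c [569.1 163.9] size [121.4  71.2] ang 82.1 z 0.012 0.103
rim60 415 c [569.1 163.9] size [121.4  71.2] ang 82.1 z 0.05 0.07
top 216 c [537.1 167.4] size [118.9   6.7] ang 82.4 z 0.085 0.103
R
all 1792 c [ 575.4 -154.2] size [120.3  71.6] ang 87.6 z 0.012 0.105
rim60 439 c [ 575.7 -154.2] size [120.3  71.2] ang 87.5 z 0.05 0.07
top 230 c [ 543.8 -152.2] size [118.5   7.5] ang 87.3 z 0.085 0.105
side
L
all 2310 c [567.7 166.5] size [124.6  72.8] ang 82.0 z 0.012 0.103
rim60 646 c [567.6 166.9] size [123.9  72.6] ang 82.3 z 0.05 0.07
top 275 c [535.5 169.6] size [121.6   7.3] ang 81.7 z 0.085 0.103
R
all 1188 c [ 573.2 -152.1] size [126.7  72.1] ang 86.9 z 0.012 0.104
rim60 330 c [ 573.5 -152.3] size [126.7  71.3] ang 87.2 z 0.05 0.07
top 115 c [ 541.5 -151.1] size [122.5   7. ] ang 87.3 z 0.085 0.104
line x=a*y+b [0.05564744 0.70256736] 1772 -0.27316832851956097 0.28449076514193
((702.8324584960938, 5.793792724609375), (558.468505859375, 24.778419494628906), 86.86137390136719)
```

View pics/crop1.png

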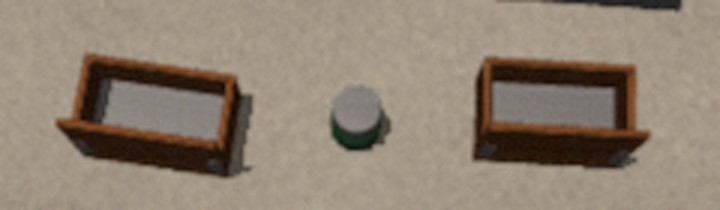

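The crop shows both crates upright, with the tall board on the near side. Left crate: centre (0.5685, 0.165), yaw −8°. Right crate: centre (0.5745, −0.153), yaw −2.6°. The line is at x ≈ 0.7026 + 0.0556y. I'm heading to above the left crate now.

```bash
python3 -m pendant '[0,0,0,0,0.127, 0,0,0,0,0.127, 0,0,0,0,0.128, 0,0,-36,-44,0, 0,0,-36,-44,0, 0,0,-36,-44,0, 0,0,-36,-44,0, 0,0,-36,-44,0, 0,0,-36,-44,0, 0,0,-36,-44,0, 0,0,-61,2.5,0, 0,0,-61,2.5,0, 0,0,-61,2.5,0, 0,0,-61,2.5,0, 0,0,-61,2.5,0, 0,0,-61,2.5,0, 0,0,-61,2.5,0, 0,0,-61,2.5,0, 0,0,-61,2.5,0, 0,0,-61,2.5,0]' 20; python3 -c "
from h import *
o,M=st();print((M.T@(np.array([.5606,.166,.085])-o['tcp_pos'])*1000).round(1))"
```

```text
clock: 3.5
tcp_pos: [0.5623, 0.161, 0.2316]
orientation: [-2.15, 0.15, 2.148]
contact_force: [0.3, -0.3, 0.0]
grip_width: 0.0001
3.5 tcp [0.5623 0.161  0.2316] F [ 0.3 -0.3  0. ] w 0.0001
[[ 0.001 -0.139 -0.99 ]
 [-0.    -0.99   0.139]
 [-1.    -0.    -0.001]]
[146.6  -4.7   2.5]
```

```bash
python3 -m pendant '[0,50,-4.7,2.5,0, 0,50,0,0,0, 0,45,0,0,0, 0,0,0,5,0, 0,0,0,5,0, 0,0,0,6,0, 0,0,0,6,0, 0,1,0,6,0, 0,1,0,6,0, 0,0,0,0,0]'; python3 - <<'E'
from h import *
st();p,d=viewer.grab_frame('side');save(cv2.resize(p[100:300,120:320],None,fx=3,fy=3),'s1')
E
```

```text
clock: 4.75
tcp_pos: [0.526, 0.1691, 0.0843]
orientation: [-2.149, 0.149, 2.15]
contact_force: [1.4, 1.5, 1.2]
grip_width: 0.0001
4.75 tcp [0.526  0.1691 0.0843] F [1.4 1.5 1.2] w 0.0001
[[-0.    -0.138 -0.99 ]
 [-0.    -0.99   0.138]
 [-1.     0.     0.   ]]
```

View pics/s1.png

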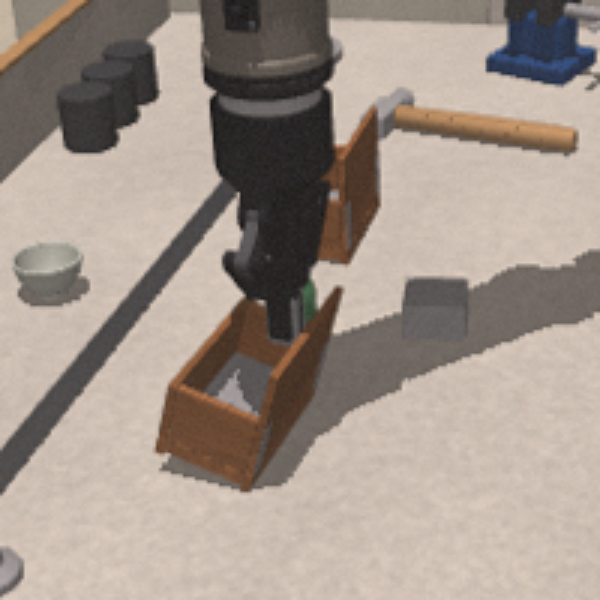

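It tilted about 15° as the model predicts; the near board is leaning towards the robot in the crop at (300,390). I'm carrying on.

```bash
python3 -m pendant '[0,2,0,7,0, 0,2,0,7,0, 0,2,0,7,0, 0,4,0,6,0, 0,4,0,6,0, 0,4,0,6,0, 0,6,0,5,0, 0,7,0,5,0, 0,7,0,5,0, 0,3,0,5,0, 0,0,0,15,0, 0,-8,0,20,0, 0,-40,0,10,0, 0,-60,0,0,0, 0,-20,0,0,0, 0,0,0,0,0]'; python3 - <<'E'
from h import *
st();p,d=viewer.grab_frame('side');a=cv2.resize(p[120:290,140:330],None,fx=2,fy=2)
t,d2=viewer.grab_frame('top');b=cv2.resize(t[120:290,130:320],None,fx=2,fy=2)
P=unproj('top',d2);show(P,(.40,.64,.07,.28))
P=unproj('side',d);show(P,(.40,.64,.07,.28))
save(np.hstack([a,b]),'s2')
E
```

```text
clock: 6.8
tcp_pos: [0.4237, 0.184, 0.1733]
orientation: [-2.153, 0.147, 2.144]
contact_force: [-1.1, -0.2, -0.2]
grip_width: -0.0001
6.8 tcp [0.4237 0.184  0.1733] F [-1.1 -0.2 -0.2] w -0.0001
[[ 0.004 -0.138 -0.99 ]
 [ 0.001 -0.99   0.138]
 [-1.    -0.002 -0.004]]
all 6470 c [469.1 173.7] size [125.7 139. ] ang 88.9 z 0.013 0.588
rim60 655 c [502.5 172.5] size [120.   61.2] ang 81.8 z 0.05 0.07
top 5176 c [418.4 174.1] size [100.3  97.3] ang 34.4 z 0.175 0.588
all 7313 c [462.9 180.2] size [124.3 137.6] ang 82.1 z 0.012 0.493
rim60 432 c [500.7 175.3] size [123.   61.1] ang 82.0 z 0.05 0.07
top 5477 c [418.  191.2] size [92.5 97.7] ang 30.1 z 0.174 0.493
```

View pics/s2.png

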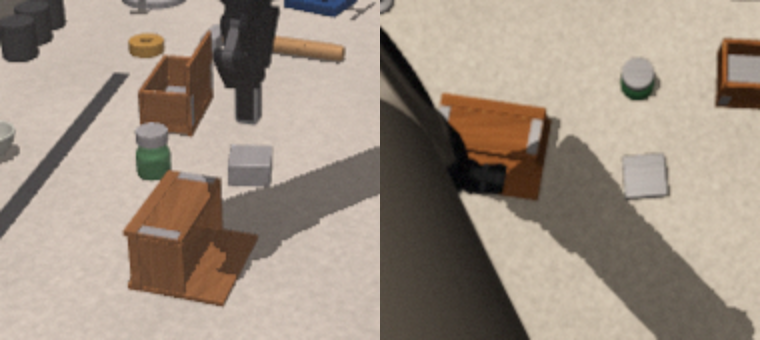

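The left crate lies on its near board with its underside facing +x (side view px ~(135,260) of the crop). Both cameras stand on the robot side of that face, so neither can see it. I'll swivel the lying crate with a fingertip until its underside faces the side camera.

```bash
python3 -m pendant '[0,0,-15,-45,0, 0,0,-15,-45,0, 0,0,-15,-45,0, 0,50,0,0,0, 0,50,0,0,0, 0,40,0,0,0, 0,0,0,8,0, 0,0,0,8,0, 0,0,-4,11,-0.16, 0,0,-4,11,-0.16, 0,0,-4,11,-0.16, 0,0,-4,11,-0.16, 0,0,-4,11,-0.16, 0,0,0,0,0]'; python3 - <<'E'
from h import *
st();p,d=viewer.grab_frame('side');a=cv2.resize(p[150:290,140:280],None,fx=2.8,fy=2.8,interpolation=2)
t,d2=viewer.grab_frame('top');b=cv2.resize(t[120:260,130:270],None,fx=2.8,fy=2.8)
show(unproj('top',d2),(.40,.64,.07,.28))
show(unproj('side',d),(.40,.64,.07,.28))
save(np.hstack([a,b]),'s3')
E
```

```text
clock: 8.65
tcp_pos: [0.4918, 0.2216, 0.0333]
orientation: [1.844, 0.631, -1.838]
contact_force: [0.1, -0.4, 0.1]
grip_width: 0.0001
8.65 tcp [0.4918 0.2216 0.0333] F [ 0.1 -0.4  0.1] w 0.0001
[[ 0.003  0.613 -0.79 ]
 [ 0.001 -0.79  -0.613]
 [-1.     0.001 -0.003]]
all 3742 c [447.4 171.9] size [210.4  93.7] ang 45.9 z 0.373 0.657
rim60 0
top 3742 c [447.4 171.9] size [210.4  93.7] ang 45.9 z 0.373 0.657
all 13878 c [471.2 193.9] size [165.8 124.7] ang 55.4 z 0.012 0.488
rim60 463 c [478.8 170.6] size [ 85.3 124. ] ang 22.6 z 0.05 0.07
top 12292 c [475.  224.3] size [154.2 110.7] ang 3.0 z 0.085 0.488
```

View pics/s3.png

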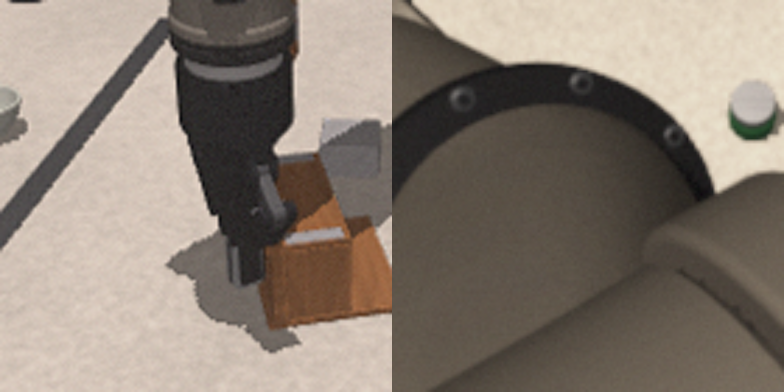

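```bash
python3 -m pendant '[0,0,0,-10,0, 0,-60,0,-10,0, 0,-60,40,0,0, 0,-60,60,0,0, 0,0,60,0,0, 0,0,60,0,0, 0,0,0,0,0]'; python3 - <<'E'
from h import *
st();p,d=viewer.grab_frame('side');a=cv2.resize(p[150:290,140:280],None,fx=2.8,fy=2.8,interpolation=2)
t,d2=viewer.grab_frame('top');b=cv2.resize(t[120:260,130:270],None,fx=2.8,fy=2.8)
show(unproj('top',d2),(.38,.64,.07,.28))
show(unproj('side',d),(.38,.64,.07,.28))
save(np.hstack([a,b]),'s4')
E
```

```text
clock: 9.62
tcp_pos: [0.6328, 0.0696, 0.1872]
orientation: [1.847, 0.619, -1.846]
contact_force: [-0.4, 0.7, -0.2]
grip_width: 0.0002
9.625 tcp [0.6328 0.0696 0.1872] F [-0.4  0.7 -0.2] w 0.0002
[[ 0.001  0.605 -0.796]
 [-0.003 -0.796 -0.605]
 [-1.     0.003  0.   ]]
all 3537 c [514.5 131. ] size [115.9 243.7] ang 55.9 z 0.012 0.597
rim60 695 c [468.  162.6] size [ 60.5 119.8] ang 21.3 z 0.053 0.07
top 2075 c [572.4  98.8] size [110.1  56.8] ang 1.1 z 0.187 0.597
all 5361 c [519.7 130.4] size [115.6 259.5] ang 56.3 z 0.012 0.479
rim60 419 c [467.  164.3] size [ 60.4 126.4] ang 21.5 z 0.05 0.07
top 3586 c [612.6  99.1] size [55.9 56.5] ang 1.8 z 0.188 0.479
```

View pics/s4.png

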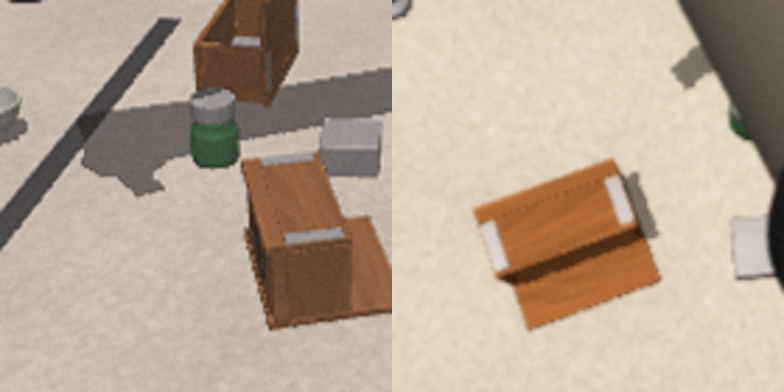

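The crate is now yawed about +21°. A thin sliver of the underside shows at crop px (257,245), with something dark in the middle. I'll rectify that face numerically.

```bash
cat >> h.py <<'E'
def under(p,c,yaw,n=13):
    # c: centre (x,y) of underside face, yaw of crate in deg; rows z 65..5mm, cols v -56..56
    C=viewer.calibration('side');K=C['mtx'];a=np.radians(yaw)
    v=np.linspace(-.056,.056,n);z=np.linspace(.065,.005,9)
    V,Z=np.meshgrid(v,z);W=np.stack([c[0]-np.sin(a)*V,c[1]+np.cos(a)*V,Z,np.ones_like(V)],-1)@C['world_to_cam'].T
    u=(K[0,0]*W[...,0]/-W[...,2]+K[0,2]).astype(np.float32);w=(K[1,1]*-W[...,1]/-W[...,2]+K[1,2]).astype(np.float32)
    print('cols px',u.min(),u.max());return cv2.remap(p.max(2),u,w,1)
E
python3 - <<'E'
from h import *
p,d=viewer.grab_frame('side')
a=np.radians(21.4);c=np.array([.4675,.163])+.0305*np.array([np.cos(a),np.sin(a)])
print(under(p,c,21.4))
print(p[225:262,226:242].max(2))
E
```

```text
cols px 225.38132 235.04266
[[166 162 157 172 129 104  88  75  87  76  84  94  70]
 [195 192 199 160 130  87  64  63  45  59  66  59  55]
 [200 202 192 166 128  64  57  52  52  49  48  61  53]
 [203 200 190 170 128  66  66  62  61  41  62  48  63]
 [206 200 189 192  99  76  78  70  57  60  49  63  80]
 [201 200 198 108  86  88  77  79  86  64  74  91 102]
 [200 202 104 108 123  89 118 112  83 106 128 132  94]
 [194 137 126 135 101 139 106  99 134 139 115 116 110]
 [161 145 121 140 151 107 126 153 123 118 148 135 116]]
[[201 196 157  71  89 144 155 148 146 148 149 147 130 135 138 138]
 [199 195 175  62  69 129 153 151 150 147 145 146 129 134 141 136]
 [198 202 191  64  63 115 159 153 147 148 146 147 143 147 135 138]
 [199 202 191  64  64 102 160 157 146 148 150 147 145 137 139 134]
 [201 203 193  63  57  84 140 158 152 149 148 148 145 117 142 138]
 [199 202 188  65  53  65 133 161 155 147 149 146 147 137 140 140]
 [197 139 137  77  53  47 104 164 156 144 148 146 147 149 139 139]
 [199 149  84  75  57  44  74 149 158 150 148 148 151 143 125 148]
 [191 151  77  81  66  39  73 135 159 15
[... 1203 characters left out ...]
  80  80  99 111 109 110 110]
 [195 195 199 200 209 200 143 133  81  79  85  96 112 110 111 105]
 [199 198 200 204 205 190 119 151  82  79  82  94 117 113 114 112]
 [198 196 201 204 204 195 139 122  79  82  79  90 119 114 114 108]
 [196 194 202 202 203 196 178 120 138  80  84  94 112 114 110 111]
 [192 192 194 200 196 196 190  97 113  83  79  93 109 106 108 109]
 [193 192 195 198 194 199 191 123 137  81  75  91 110 115 109 114]
 [197 196 197 194 198 199 199 178 126  84  78  89 116 111 114 115]
 [197 203 197 198 199 197 198 191 106  81  81  86 118 118 119 117]
 [200 201 198 199 197 198 196 186 129 137  82  86 119 120 120 122]
 [200 203 195 195 196 193 196 189 129 108  82  89 118 118 119 114]]
```

There's a dark band (40–60 against ~80 for shaded wood), but I want a clearer view. I'll swivel further by pushing the right end's rim away, which also brings the crate back towards its place.

```bash
python3 -m pendant '[0,0,0,0,0.138, 0,0,0,0,0.138, 0,0,-24.3,42,0, 0,0,-24.3,42,0, 0,0,-24.3,42,0, 0,0,-24.3,42,0, 0,55,0,0,0, 0,55,0,0,0, 0,46,0,0,0, 0,0,0,-8,0, 0,0,4.8,-7,-0.09, 0,0,4.8,-7,-0.09, 0,0,4.8,-7,-0.09, 0,0,4.8,-7,-0.09, 0,0,4.8,-7,-0.09, 0,0,0,0,0]'; python3 -m pendant '[0,0,0,10,0, 0,-60,0,10,0, 0,-60,0,0,0, 0,-60,60,0,0, 0,0,60,0,0, 0,0,60,0,0, 0,0,0,0,0]'; python3 - <<'E'
from h import *
st();p,d=viewer.grab_frame('side')
t,d2=viewer.grab_frame('top')
P=unproj('top',d2);show(P,(.38,.64,.07,.28))
show(unproj('side',d),(.38,.64,.07,.28))
save(np.hstack([cv2.resize(p[180:270,190:290],None,fx=4,fy=4,interpolation=2),cv2.resize(t[120:210,150:250],None,fx=4,fy=4)]),'s5')
E
```

```text
clock: 11.78
tcp_pos: [0.4885, 0.1052, 0.0338]
orientation: [1.731, 0.764, -1.725]
contact_force: [-0.4, -3.1, 1.9]
grip_width: 0.0001
clock: 12.65
tcp_pos: [0.5967, -0.0248, 0.1955]
orientation: [1.733, 0.759, -1.732]
contact_force: [-1.1, 0.9, -0.1]
grip_width: -0.0
12.65 tcp [ 0.5967 -0.0248  0.1955] F [-1.1  0.9 -0.1] w -0.0
[[ 0.001  0.736 -0.677]
 [-0.001 -0.677 -0.736]
 [-1.     0.001  0.   ]]
all 1432 c [481.6 159.8] size [ 61.2 120. ] ang 44.8 z 0.014 0.074
rim60 704 c [481.7 160. ] size [ 61.1 119.8] ang 44.3 z 0.051 0.07
top 0
all 2157 c [480.1 162. ] size [ 61.5 124.9] ang 44.5 z 0.012 0.074
rim60 532 c [479.6 162.4] size [ 61.5 123.6] ang 44.5 z 0.05 0.07
top 0
```

View pics/s5.png

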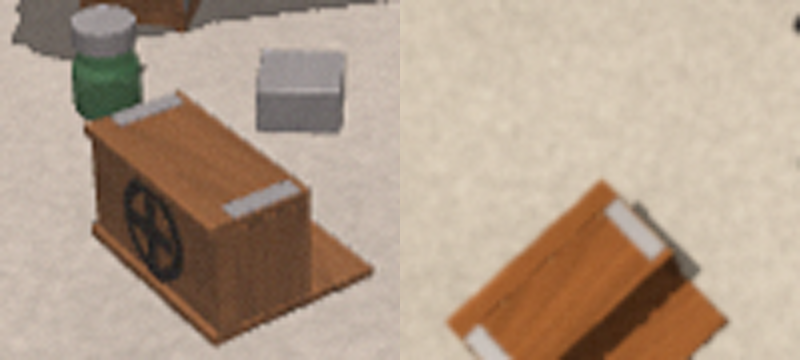

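The stamp (ring with cross) is clearly visible on the left crate's underside at crop px (155,230), so the left crate is the stamped one. I'll swivel it back square while it's still lying.

```bash
python3 -m pendant '[0,0,-52.5,0,0.05, 0,0,-52.5,0,0, 0,0,-52.5,0,0, 0,0,-52.5,0,0, 0,0,-52.5,0,0, 0,55,0,0,0, 0,55,0,0,0, 0,53,0,0,0, 0,0,0,-8,0, 0,0,-5.8,-8.5,0.11, 0,0,-5.8,-8.5,0.11, 0,0,-5.8,-8.5,0.11, 0,0,-5.8,-8.5,0.11, 0,0,-5.8,-8.5,0.11, 0,0,-5.8,-8.5,0.11, 0,0,-5.8,-8.5,0.11, 0,0,-5.8,-8.5,0.11, 0,0,0,0,0]'; python3 -m pendant '[0,0,0,10,0, 0,-40,0,10,0, 0,0,0,0,0]'; python3 - <<'E'
from h import *
st();p,d=viewer.grab_frame('side')
t,d2=viewer.grab_frame('top')
P=unproj('top',d2);show(P,(.38,.64,.07,.28))
show(unproj('side',d),(.38,.64,.07,.28))
E
```

```text
clock: 15.0
tcp_pos: [0.457, 0.2387, 0.0354]
orientation: [-2.175, 0.097, 2.17]
contact_force: [-1.8, 1.7, -0.3]
grip_width: 0.0
clock: 15.38
tcp_pos: [0.4366, 0.2391, 0.0754]
orientation: [-2.176, 0.098, 2.169]
contact_force: [1.0, 0.2, -0.7]
grip_width: -0.0
15.375 tcp [0.4366 0.2391 0.0754] F [ 1.   0.2 -0.7] w -0.0
[[ 0.004 -0.093 -0.996]
 [ 0.002 -0.996  0.093]
 [-1.    -0.003 -0.003]]
all 6260 c [452.9 196.3] size [151.6 168.6] ang 2.0 z 0.012 0.603
rim60 760 c [498.9 182. ] size [ 60.9 120.6] ang 1.9 z 0.051 0.07
top 4789 c [406.7 200.4] size [170.8  93. ] ang 48.1 z 0.127 0.603
all 11268 c [454.5 201.9] size [156.2 149. ] ang 90.0 z 0.012 0.492
rim60 386 c [497.4 185.1] size [ 60.8 123.8] ang 1.9 z 0.05 0.07
top 9594 c [430.5 240.6] size [98.5 95. ] ang 46.4 z 0.085 0.492
```

```bash
python3 -m pendant '[0,0,30,-5,-0.126, 0,0,29,-4.5,0, 0,19,0,0,0, 0,0,0,-9,0, 0,-2,0,-8,0, 0,-3,0,-8,0, 0,-3,0,-7,0, 0,-3,0,-7,0, 0,-3,0,-7,0, 0,-2,0,-6,0, 0,-1,0,-5,0, 0,-60,0,0,0, 0,-50,0,0,0, 0,0,0,0,0, 0,0,0,0,0]'; python3 - <<'E'
from h import *
st();p,d=viewer.grab_frame('side')
t,d2=viewer.grab_frame('top')
P=unproj('top',d2);show(P,(.38,.68,.07,.28))
show(unproj('side',d),(.38,.68,.07,.28))
E
```

```text
clock: 17.35
tcp_pos: [0.5008, 0.1803, 0.1803]
orientation: [2.205, 0.033, -2.206]
contact_force: [0.3, 0.3, -0.1]
grip_width: 0.0003
17.35 tcp [0.5008 0.1803 0.1803] F [ 0.3  0.3 -0.1] w 0.0003
[[-0.     0.031 -1.   ]
 [-0.    -1.    -0.031]
 [-1.     0.     0.   ]]
all 12003 c [478.1 156.4] size [237.3 131. ] ang 17.0 z 0.012 0.68
rim60 137 c [579.7 132.9] size [74.7 37.5] ang 39.1 z 0.05 0.065
top 11670 c [455.7 138.2] size [199.8 110. ] ang 32.3 z 0.092 0.68
all 8748 c [519.  185.1] size [160.2 124.7] ang 2.2 z 0.012 0.492
rim60 623 c [562.8 186.6] size [ 71.3 124.1] ang 1.9 z 0.05 0.07
top 6732 c [510.4 183.3] size [106.4 124.7] ang 36.0 z 0.085 0.492
```

The left crate is upright again. Now the same tip on the right crate.

```bash
python3 -m pendant '[0,0,55,-13.4,0.077, 0,0,55,-13.4,0, 0,0,55,-13.4,0, 0,0,55,-13.4,0, 0,0,55,-13.4,0, 0,0,55,-13.4,0, 0,0,0,0,0, 0,50,0,0,0, 0,44,0,0,0, 0,0,0,5,0, 0,0,0,5,0, 0,0,0,6,0, 0,0,0,6,0, 0,1,0,6,0, 0,1,0,6,0, 0,0,0,0,0]'; python3 - <<'E'
from h import *
o,M=st()
E
```

```text
clock: 19.45
tcp_pos: [0.5357, -0.1503, 0.0847]
orientation: [-2.197, 0.051, 2.199]
contact_force: [0.4, -0.5, 0.8]
grip_width: 0.0001
19.45 tcp [ 0.5357 -0.1503  0.0847] F [ 0.4 -0.5  0.8] w 0.0001
[[-0.001 -0.047 -0.999]
 [-0.    -0.999  0.047]
 [-1.     0.     0.   ]]
```

```bash
python3 -m pendant '[0,2,0,8,0, 0,2,0,8,0, 0,2,0,8,0, 0,4,0,7,0, 0,4,0,6,0, 0,4,0,6,0, 0,6,0,5,0, 0,7,0,5,0, 0,7,0,5,0, 0,3,0,5,0, 0,0,0,15,0, 0,-8,0,20,0, 0,-40,0,10,0, 0,-60,0,0,0, 0,-20,0,0,0, 0,0,0,0,0]'; python3 - <<'E'
from h import *
st();p,d=viewer.grab_frame('side')
t,d2=viewer.grab_frame('top')
P=unproj('top',d2);show(P,(.38,.66,-.28,-.07))
show(unproj('side',d),(.38,.66,-.28,-.07))
E
```

```text
clock: 21.45
tcp_pos: [0.4289, -0.1456, 0.1732]
orientation: [-2.202, 0.053, 2.195]
contact_force: [-0.0, -0.2, 0.1]
grip_width: -0.0001
21.45 tcp [ 0.4289 -0.1456  0.1732] F [-0.  -0.2  0.1] w -0.0001
[[ 0.004 -0.047 -0.999]
 [-0.002 -0.999  0.047]
 [-1.     0.001 -0.004]]
all 10304 c [ 458.6 -139.1] size [105.9 160.8] ang 87.4 z 0.012 0.602
rim60 409 c [ 508.6 -141.9] size [101.8  60.6] ang 87.4 z 0.05 0.07
top 9262 c [ 424.9 -136.6] size [105.1  97.1] ang 84.4 z 0.177 0.602
all 4016 c [ 462.2 -146. ] size [127.  151.1] ang 86.0 z 0.012 0.455
rim60 256 c [ 505.8 -149.2] size [126.1  60.3] ang 87.0 z 0.05 0.07
top 3029 c [ 424.6 -129.6] size [86.8 77.7] ang 40.1 z 0.174 0.455
```

The right crate lies tipped: fit centre (0.507, −0.151), yaw −2.7°. The stamp on the left crate was unambiguous, so I won't swivel this one. I'll stand it up where it was.

```bash
python3 -m pendant '[0,0,0,0,0, 0,60,0,0,0, 0,57,0,0,0, 0,0,1,-27,0, 0,0,0,-9,0, 0,-2,0,-8,0, 0,-3,0,-8,0, 0,-3,0,-7,0, 0,-3,0,-7,0, 0,-3,0,-7,0, 0,-2,0,-6,0, 0,-1,0,-5,0, 0,-60,0,0,0, 0,-50,0,0,0, 0,0,0,0,0, 0,0,0,0,0]'; python3 - <<'E'
from h import *
st();p,d=viewer.grab_frame('side')
t,d2=viewer.grab_frame('top')
show(unproj('top',d2),(.38,.66,-.28,-.07))
show(unproj('side',d),(.38,.66,-.28,-.07))
print('L');show(unproj('top',d2),(.44,.66,.07,.28))
E
```

```text
clock: 23.55
tcp_pos: [0.5119, -0.1501, 0.1813]
orientation: [-2.197, 0.051, 2.199]
contact_force: [0.4, 0.4, -1.0]
grip_width: 0.0
23.55 tcp [ 0.5119 -0.1501  0.1813] F [ 0.4  0.4 -1. ] w 0.0
[[-0.001 -0.046 -0.999]
 [-0.    -0.999  0.046]
 [-1.     0.     0.001]]
all 18467 c [ 493.1 -149.5] size [121.  231.4] ang 86.8 z 0.012 0.666
rim60 263 c [ 573.2 -153.3] size [119.1  72.1] ang 88.3 z 0.05 0.069
top 17690 c [ 469.6 -149.9] size [119.3 179.2] ang 90.0 z 0.085 0.666
all 4080 c [ 538.8 -150.7] size [130.5 136.4] ang 86.3 z 0.012 0.454
rim60 334 c [ 570.9 -153.3] size [130.6  70.9] ang 87.1 z 0.05 0.07
top 3013 c [ 508.9 -147. ] size [123.6  76.3] ang 85.8 z 0.085 0.454
L
all 1794 c [564.1 184.1] size [ 71.7 120.9] ang 2.2 z 0.012 0.103
rim60 435 c [564.5 184.2] size [ 71.5 120.9] ang 1.8 z 0.05 0.07
top 230 c [532.3 183.2] size [  6.7 119.8] ang 2.0 z 0.085 0.103
```

The right crate is back at (0.573, −0.153), practically where it started. The stamped crate stands at (0.564, 0.184). I'll push it from behind with two slightly opened fingertips, stopping just short of the line to measure.

```bash
python3 -m pendant '[40,0,-55.7,5,0, 40,0,-55.7,5,0, 40,0,-55.7,5,0, 40,0,-55.7,5,0, 40,0,-55.7,5,0, 40,0,-55.7,5,0, 40,0,0,0,0, 40,50,0,0,0, 40,50,0,0,0, 40,45,0,0,0, 40,0,0,-10,0, 40,0,0,-10,0, 40,0,0,-10,0, 40,0,0,-10,0, 40,0,0,-10,0, 40,0,0,-10,0]'; python3 -m pendant '[40,0,0,-10,0, 40,0,0,-10,0, 40,0,0,-10,0, 40,0,0,-10,0, 40,0,0,-10,0, 40,0,0,-10,0, 40,0,0,-10,0, 40,0,0,-10,0, 40,0,0,-6,0, 40,0,0,0,0]';python3 - <<'E'
from h import *
st();p,d=viewer.grab_frame('side')
t,d2=viewer.grab_frame('top')
show(unproj('top',d2),(.54,.80,.07,.28))
show(unproj('side',d),(.54,.80,.07,.28))
E
```

```text
clock: 25.65
tcp_pos: [0.5583, 0.1823, 0.0371]
orientation: [-2.198, 0.051, 2.198]
contact_force: [-4.1, 0.5, 3.4]
grip_width: 0.0401
clock: 26.9
tcp_pos: [0.6446, 0.1782, 0.0366]
orientation: [-2.199, 0.051, 2.196]
contact_force: [-1.5, -0.6, -0.3]
grip_width: 0.0394
26.9 tcp [0.6446 0.1782 0.0366] F [-1.5 -0.6 -0.3] w 0.0394
[[ 0.001 -0.047 -0.999]
 [ 0.    -0.999  0.047]
 [-1.    -0.    -0.001]]
all 3006 c [601.  155.2] size [194.  100.6] ang 35.9 z 0.086 0.552
rim60 0
top 3006 c [601.  155.2] size [194.  100.6] ang 35.9 z 0.086 0.552
all 12409 c [633.7 179.9] size [135.2 185.4] ang 87.5 z 0.012 0.483
rim60 693 c [679.  182.8] size [119.   95.7] ang 86.7 z 0.05 0.07
top 10561 c [614.4 167.3] size [171.7 106.4] ang 35.3 z 0.085 0.483
```

```bash
python3 -m pendant '[40,0,0,-8,0, 40,0,0,-7,0, 40,0,0,-5,0, 40,0,0,0,0, 40,0,0,15,0, 40,-30,0,25,0, 40,-60,0,40,0, 40,-40,60,40,0, 40,0,60,0,0, 40,0,60,0,0, 40,0,60,0,0, 40,0,0,0,0]';python3 - <<'E'
from h import *
st();p,d=viewer.grab_frame('side')
t,d2=viewer.grab_frame('top')
show(unproj('top',d2),(.62,.80,.07,.28))
show(unproj('side',d),(.62,.80,.07,.28))
save(np.hstack([p[60:350,60:360],t[80:370,80:380]]),'s6')
P=unproj('top',d2);q=t.astype(int)
m=(q.max(2)<75)&(P[...,0]>.66)&(P[...,0]<.76)&(abs(P[...,1]-.1)<.17)&(abs(P[...,2])<.012)
print(np.polyfit(P[m][:,1],P[m][:,0],1))
E
```

```text
clock: 28.5
tcp_pos: [0.5486, -0.0499, 0.1494]
orientation: [-2.196, 0.065, 2.193]
contact_force: [-0.1, 0.4, 0.2]
grip_width: 0.04
28.5 tcp [ 0.5486 -0.0499  0.1494] F [-0.1  0.4  0.2] w 0.04
[[ 0.001 -0.056 -0.998]
 [-0.003 -0.998  0.056]
 [-1.     0.003 -0.002]]
all 1783 c [706.5 175.5] size [120.8  71.6] ang 87.1 z 0.012 0.104
rim60 462 c [706.6 175.7] size [120.5  71.3] ang 87.1 z 0.05 0.07
top 258 c [675.  176.7] size [119.8   7.8] ang 87.3 z 0.085 0.104
all 2345 c [705.7 178.5] size [123.7  74.2] ang 87.5 z 0.012 0.103
rim60 683 c [705.9 178.6] size [123.6  74. ] ang 87.1 z 0.05 0.07
top 292 c [673.7 179.8] size [122.    8.3] ang 87.5 z 0.085 0.103
[-0.04493838  0.70497804]
```

View pics/s6.png

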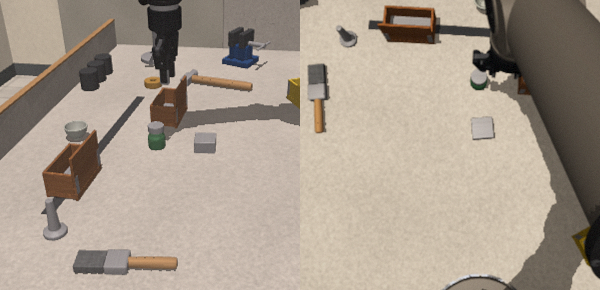

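```bash
python3 -m pendant '[40,0,-58.5,-17,0, 40,0,-58.5,-17,0, 40,0,-58.5,-17,0, 40,0,-58.5,-17,0, 40,0,0,0,0, 40,57,0,0,0, 40,56,0,0,0, 40,0,0,-10,0, 40,0,0,-10,0, 40,0,0,-5,0, 40,0,0,0,0]'; python3 -c "
from h import *
st()"
```

```text
clock: 29.98
tcp_pos: [0.6539, 0.1868, 0.0381]
orientation: [-2.201, 0.05, 2.193]
contact_force: [-0.3, -0.6, -0.8]
grip_width: 0.04
29.975 tcp [0.6539 0.1868 0.0381] F [-0.3 -0.6 -0.8] w 0.04
[[ 0.003 -0.047 -0.999]
 [ 0.001 -0.999  0.047]
 [-1.    -0.001 -0.003]]
```

```bash
python3 -m pendant '[40,0,8,-2,0, 40,0,0,-5,0, 40,0,0,-5,0, 40,0,0,-4,0, 40,0,0,0,0]'; python3 -m pendant '[40,0,0,15,0, 40,-30,0,25,0, 40,-60,0,40,0, 40,-60,0,50,0, 40,-60,50,0,0, 40,0,60,0,0, 40,0,60,0,0, 40,0,0,0,0]';python3 - <<'E'
from h import *
st();p,d=viewer.grab_frame('side')
t,d2=viewer.grab_frame('top')
show(unproj('top',d2),(.62,.80,.07,.28))
show(unproj('side',d),(.62,.80,.07,.28))
print('R');show(unproj('side',d),(.5,.66,-.28,-.07))
for n in ('jar','ring_sizer','crucible','bench_brush','bench_block'):
  for c in('side','top'): print(c,n,[(np.round(x['location'],3).tolist(),round(x['score'],2)) for x in nets.look_for(n,c)][:2])
E
```

```text
clock: 30.6
tcp_pos: [0.6667, 0.1779, 0.0367]
orientation: [-2.196, 0.051, 2.2]
contact_force: [-6.7, -0.9, 6.1]
grip_width: 0.04
clock: 31.6
tcp_pos: [0.5455, 0.0164, 0.2141]
orientation: [-2.194, 0.065, 2.195]
contact_force: [0.3, 0.6, -0.3]
grip_width: 0.04
31.6 tcp [0.5455 0.0164 0.2141] F [ 0.3  0.6 -0.3] w 0.04
[[-0.    -0.056 -0.998]
 [-0.003 -0.998  0.056]
 [-1.     0.003  0.   ]]
all 1787 c [715.7 176.7] size [120.3  71.7] ang 87.0 z 0.012 0.103
rim60 469 c [715.7 176.6] size [119.9  71.3] ang 87.4 z 0.05 0.07
top 258 c [684.1 177.8] size [119.3   8. ] ang 87.4 z 0.085 0.103
all 2357 c [714. 179.] size [126.3  74. ] ang 85.9 z 0.012 0.103
rim60 689 c [714.3 178.7] size [126.9  72. ] ang 87.4 z 0.05 0.07
top 303 c [682.4 181.5] size [120.8   8.8] ang 86.7 z 0.085 0.103
R
all 1186 c [ 571.3 -151.7] size [128.1  72.9] ang 86.8 z 0.012 0.103
rim60 334 c [ 571.  -151.7] size [128.1  71.6] ang 87.0 z 0.05 0.07
top 119 c [ 539.9 -150.7] size [122.9   8.3] ang 87.3 z 0.085 0.103
side jar [([0.562, 0.019, 0.038], 0.64)]
top jar [([0.552, -0.391, 0.025], 0.56)]
side ring_sizer [([0.673, 0.344, 0.021], 0.96)]
top ring_sizer [([0.671, 0.328, 0.014], 0.85), ([0.448, 0.011, 0.037], 0.54)]
side crucible [([0.781, -0.01, 0.032], 0.64)]
top crucible []
side bench_brush [([0.538, 0.399, 0.023], 0.88)]
top bench_brush [([0.542, 0.393, 0.017], 0.56)]
side bench_block [([0.451, 0.018, 0.034], 0.96)]
top bench_block [([0.445, 0.008, 0.031], 0.78)]
```

```bash
python3 -c "
from bench import r
print(r.hand_in())"
```

```text
the job is handed in; nothing more can be done
None
```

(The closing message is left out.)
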